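# Index the board carousel to the lit station under the stop

## Task

Push the red mushroom stop down until it latches, and with it still down turn the carousel by its black handle until the red clip faces the green lamp and the disc has clicked into its notch. Then twist the mushroom clockwise so that it springs back up, leaving the carousel in its notch. Never turn the carousel while the stop is up, and leave the things lying about where they are.

Things in the scene. Friction and masses are not known exactly. Their poses are not given: they have to be found in the camera images.
- carousel: Board carousel fixed on the bench: grey foot 250 mm across under an aluminium disc 230 mm across whose upper face is 54 mm above the bench. Origin on the turning axis at bench height, z up. The three lamps stand 175 mm from this axis, in the directions -80, 0 and +80 degrees from this body's x axis, and the disc has one notch for each (nowhere else).
- disc (a joint): Angle of the disc (rad), growing anticlockwise seen from above, stops at +-1.62. Notches at -1.396, 0 and +1.396, where the red clip faces the lamp at -80, 0 and +80 degrees. A sprung ball resists from 10 degrees before a notch (some 6 N at the handle) and draws the disc in over the last 4. Elsewhere the disc stays where left.
- red_clip (a point): On the disc: middle of the red board clip (18 x 80 x 18 mm, holding an upright green board 70 mm wide whose top is 116 mm above the bench), 85 mm from the axis, 63 mm above the bench. Its x axis points outwards from the disc's axis; z is up. Two like clips in grey, with like boards, sit at +-100 degrees from it.
- handle (a point): Top centre of the black upright handle post on the disc, straight across the axis from the red clip, 85 mm from the axis. The post is round, 22 mm across and 75 mm tall; its top is 129 mm above the bench.
- lamp_green: Lamp with a bright green lens, marking the station wanted. Fixed; foot 48 mm across, post 14 mm, lens 32 mm across, 142 mm tall in all. Origin at bench height under its centre.
- lamp_grey1: Unlit grey lamp of the same shape, marking another station. Fixed. Origin as for the green one.
- lamp_grey2: Unlit grey lamp of the same shape, marking another station. Fixed. Origin as for the green one.
- stop_box: Yellow stop box fixed to the bench, 90 x 90 x 60 mm, with a steel collar 28 mm across up to 75 mm above the bench. Origin at the centre of its underside, z up. The red mushroom stands on its centre.
- stop_top (a point): Top centre of the red mushroom cap, 109 mm above the bench when up. The cap is round, 42 mm across and 21 mm thick (its underside 88 mm above the bench when up), all 9 mm lower when latched down.
- stop_push (a joint): How far the mushroom is down (m): 0 up, 0.011 at its stop, about 0.009 when latched. A spring of 2 to 6 N pushes it up. It latches by itself when pushed fully down.
- stop_twist (a joint): Twist of the mushroom (rad), growing clockwise seen from above, from 0 to 1.1, sprung back to 0. A latched mushroom is freed at about 0.6.
- spool: Orange solder spool standing on end, 64 mm across, 56 mm tall, loose. Origin at the centre of its underside. Leave it alone.
- flux: Amber flux bottle standing, 48 mm across, 115 mm tall, loose. Origin at the centre of its underside. Leave it alone.
- parts_box: Closed blue parts box with a white lid, 87 x 112 x 38 mm (y long), loose. Origin at the centre of its underside. Leave it alone.
- driver: Yellow screwdriver lying on the bench, 190 mm long along its x axis, loose. Origin under its middle. Leave it alone.
Things that resemble listed ones, but are neither listed nor needed, are in the scene too. Several things have the shape of the stop_box; the one meant has the colours described above.

How it is judged (in metres and radians):
On the way, in this order (a step that is already met when the one before it is completed fails the run):
1. the mushroom is pushed down and latched (value of joint stop_push above 0.0075 m), for 0.2 s.
2. with the mushroom still down, the red clip faces the green lamp (within 10 mm sideways) and the disc rests in that notch (y of lamp_green in the frame of red_clip between -0.01 and 0.01 m and x of lamp_green in the frame of red_clip above 0 m and velocity of joint disc between -0.05 and 0.05 rad/s and value of joint stop_push above 0.0075 m), for 0.3 s.
At the end, for the whole second after the job is handed in: The red clip faces the green lamp: the lamp's axis lies within 10 mm of the clip's outward line (about 3 degrees), the disc is at rest, and the mushroom is up again (less than 2 mm down) (y of lamp_green in the frame of red_clip between -0.01 and 0.01 m and x of lamp_green in the frame of red_clip above 0 m and velocity of joint disc between -0.05 and 0.05 rad/s and value of joint stop_push below 0.002 m); the robot touches nothing.
It fails at once if the carousel is turned (over 0.15 rad/s) while the mushroom is up (value of joint stop_push below 0.004 m and (velocity of joint disc above 0.15 rad/s or velocity of joint disc below -0.15 rad/s)).
It fails at once if the solder spool is shifted over 30 mm or tipped (distance of spool from where it was at the start of the episode above 0.03 m or angle between spool's own z axis and vertical above 0.5 rad).
It fails at once if the flux bottle is shifted over 30 mm or tipped (distance of flux from where it was at the start of the episode above 0.03 m or angle between flux's own z axis and vertical above 0.5 rad).
It fails at once if the parts box is shifted over 30 mm or tipped (distance of parts_box from where it was at the start of the episode above 0.03 m or angle between parts_box's own z axis and vertical above 0.5 rad).
It fails at once if the screwdriver is shifted over 30 mm (distance of driver from where it was at the start of the episode above 0.03 m).
It also fails if it takes over 59 s, if anything falls off the work surface, if the arm or the gripper's body presses on something with over 40 N, if the wrist force passes 120 N, or if a joint passes its speed limit or range.

## Robot

A 6-joint arm with a two-finger parallel gripper is mounted at the origin on the work surface. World frame = base frame: x ahead of the robot, y to its left, z up, the work surface at z = 0. Lengths are in mm, angles in rad, forces in N, time in s.
With the tool pointing down it reaches from about 300 to 850 mm from the base axis. Payload 4.2 kg.
Tool frame: the origin (TCP) lies midway between the tips of the shut fingers; the grasp point (between the pads) lies behind it (r.pinch_z is the z of the grasp point in the tool frame, in mm); z points along the fingers, x is the direction in which the jaws open and shut, and the axes are right-handed (so a half turn about z gives the same grasp; the last joint's range is limited). The gripper opens to 91 mm and grips with 3 to 60 N. Pads are 32 mm wide; open, the fingers measure 118 mm over their backs; the gripper's body (76 mm by 178 mm) begins 60 mm behind the grasp point.
Start: joints at [-1.143, 0.32, 1.565, -0, 1.257, -0.02], TCP at [248.971, -518.321, 213.976] pointing down, gripper open.
Joint ranges: [-3.11, 3.11], [-0.84, 2.01], [0.21, 2.61], [-1.34, 4.49], [0.05, 2.63], [-2.56, 2.56]. Speed limits (rad/s): [2.57, 2.57, 3.14, 3.14, 3.14, 3.14].

## Interface

Orientations are given as [roll, pitch, yaw] about the fixed x, y, z axes, in that order (R = Rz(yaw) Ry(pitch) Rx(roll)).
In Python, from plant import get_obs, capture, get_calibration, r, find_in, mark_of gives the robot as it stands.
- The arm moves only by the tool arm_command, never from a script. Its argument "deltas" is text: rows parted by semicolons, each of 7 numbers parted by spaces: the gripper command: -1 is shut, 1 is fully open, values between are in proportion, then the shift along the world's x, y, z in m, then the turn, a rotation vector about the world's x, y, z in degrees. A call has 1 to 20 rows; each row shifts and turns the pose as measured when the row begins; what a row does not reach is not made up. A row lasts 1/10 s, in which the tool goes at most 50 mm and 8.59 degrees, less where a joint would pass 70% of its speed; a pose out of reach is approached as far as the arm can. A call is refused whole if a number of a shift passes 0.05 or a number of a turn 8.59, either way. A call with a gripper value outside its range is refused whole. The fingers move at their own pace and stop on an object; "squeeze" is the grip in N (left out, the last holds). Time passes only in rows, so rows that do not move let the fingers close. It gives the time, the measured TCP pose, the force and the opening at its end, in the units of the state.
- get_obs(): the state, without advancing time (a new reading comes with each control period).
- capture(name): name is "side" or "top"; returns the picture (420x560x3 uint8, red, green, blue); there is no depth.
- get_calibration(name): a dict with "fovy" (degrees; the focal length in pixels is half the picture's height over the tangent of half this angle, whatever the lens; pixels are square), "cx", "cy" (the principal point, pixels), "dist_coeffs" ([k1, k2, p1, p2, k3] as OpenCV has them; the pictures are not rectified), "eye" and "orientation" of the camera in the world. Camera axes: x right, y down, z forward; pixel columns grow to the right and rows downward; lengths in mm; the calibration is good to about 2 mm. A picture is of the moment at which its call begins. get_calibration takes no time and is no camera call.
- r.sign_off(): hands the job in, once; it reports no verdict.
Trained networks look in the newest picture that a camera, given by its name, has taken for a name from the list of things; names that differ only in an ending like _2 or _b are one class to them, and where a whole thing is asked for, a point or a joint stands for the part that bears it (a point fixed in the world has none). Each returns a list of dicts, best first, with "score" (0 to 1); they miss things now and then, are a little off and sometimes report something else, mostly with a low value. They report only what shows in the picture. A call takes as long as a camera call. They do not tell look-alikes from the thing itself.
- find_in(camera, thing): "bbox" ([left, top, right, bottom] in pixels, round what is visible of it).
- mark_of(camera, thing): "centre" ([column, row] in pixels: a listed point, or the origin of a listed thing).
The state is a dict: "time_s": time; "joint_positions": joint angles; "dq": joint speeds; "effort": joint torques, N m; "ee_pos": TCP position; "orientation": TCP orientation; "ft_force": force on the tool from outside, world axes, zero at the start; "ft_torque": the same for the moment, N m; "gripper_width": finger opening in mm.
Only numpy, scipy, OpenCV 4.12 (cv2) and the standard library are available. Lean on these libraries where they do the work, as an engineer would, in place of code of your own. Each camera call takes 0.05 s, during which the arm holds its last target.

## Working session

There is one attempt and no reset: what is moved stays moved. The work goes in short steps, Python scripts to look and compute and a tool call to move; the robot and the scene stay as the last step left them, time stands still between calls to the robot, and variables do not carry over. Pictures are saved under pics/ and viewed, and the job is handed in when it is done.

Besides the shell and the picture viewer there is one more tool, called after "Emit:" as name(argument=value, ...), one argument or row to a line, values as JSON. arm_command: Moves the arm, as the interface text tells. Its arguments: {"type":"object","properties":{"deltas":{"type":"string"},"squeeze":{"type":"number"}},"required":["deltas"]}

```bash
mkdir -p pics; ls
python3 - <<'E'
from plant import *
import cv2
for c in ["side","top"]:
    im=capture(c); cv2.imwrite(f"pics/{c}0.png",im[:,:,::-1])
    print(c,get_calibration(c))
    for t in ["carousel","red_clip","handle","lamp_green","lamp_grey1","stop_box","stop_top","spool","flux","parts_box","driver"]:
        print(t,[(round(d["score"],2),[round(x) for x in d["centre"]]) for d in mark_of(c,t)])
print(get_obs(), r.pinch_z)
E
```

```text
pics
side {'fovy': 44.605439234576515, 'cx': 282.7601961111305, 'cy': 206.70727892902676, 'dist_coeffs': array([-0.06906849,  0.        ,  0.        ,  0.        ,  0.        ]), 'eye': array([ 538.9716003 ,  837.19307736, 1086.99523643]), 'orientation': array([-2.43666377, -0.00712096, -3.06308649])}
carousel [(0.68, [297, 286]), (0.65, [307, 183])]
red_clip [(0.6, [288, 187])]
handle [(0.74, [323, 132]), (0.37, [217, 225])]
lamp_green [(0.75, [297, 230])]
lamp_grey1 [(0.79, [246, 181]), (0.75, [294, 143])]
stop_box [(0.92, [195, 265]), (0.82, [210, 322]), (0.77, [277, 337]), (0.7, [349, 373]), (0.57, [298, 286])]
stop_top [(0.86, [276, 314]), (0.77, [208, 304]), (0.62, [356, 352]), (0.59, [250, 286]), (0.53, [300, 260]), (0.49, [188, 242])]
spool [(0.58, [366, 174])]
flux [(0.56, [251, 285]), (0.16, [294, 143])]
parts_box [(0.89, [360, 297])]
driver [(0.63, [217, 226])]
top {'fovy': 44.09939895768243, 'cx': 280.31995005924273, 'cy': 212.68206437912562, 'dist_coeffs': array([-0.03348198,  0.        ,  0.        ,  0.        ,  0.        ]), 'eye': array([ 436.33228871,   -1.4261446 
[... 605 characters left out ...]
.65, [434, 216])]
{'time_s': 1.2, 'joint_positions': array([-1.14296630e+00,  3.19628450e-01,  1.56453930e+00,  3.07669206e-05,
        1.25741087e+00, -1.99962920e-02]), 'dq': array([ 0.00017084,  0.00271727, -0.00123247, -0.00146785,  0.00030989,
       -0.00104198]), 'effort': array([-1.66790760e-03, -4.12372613e+01, -2.32232273e+01,  7.27380859e-02,
        3.78854515e-02,  1.60705719e-05]), 'ee_pos': array([ 248.98867082, -518.28972102,  213.94430097]), 'orientation': array([-3.14156367e+00, -1.46173109e-05, -1.12297950e+00]), 'ft_force': array([-0.04242873,  0.0018496 , -0.14324232]), 'ft_torque': array([ 0.03651439, -0.00078409, -0.07113844]), 'gripper_width': 91.39741480974808} -18.8
```

View pics/side0.png

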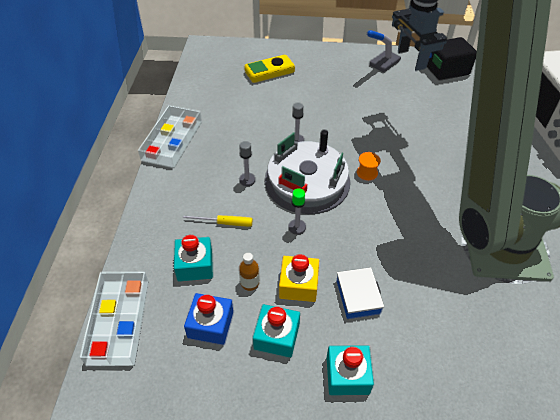

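View pics/top0.png

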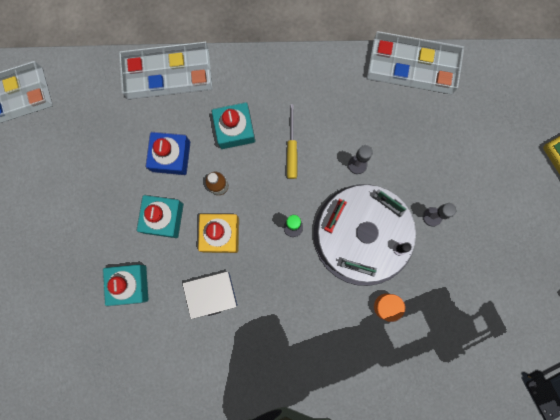

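The top view shows the yellow stop box at about (217,233), with the mushroom cap at (214,230). The disc centre is near (367,232), the red clip at (335,216) and the handle top at (405,247). The green lamp foot is near (293,228). Next I'll turn these into world positions.

```bash
cat > h.py <<'E'
from plant import *
import numpy as np, cv2
from scipy.spatial.transform import Rotation as R
def cam(c):
    k=get_calibration(c); f=210/np.tan(np.radians(k["fovy"])/2)
    K=np.array([[f,0,k["cx"]],[0,f,k["cy"]],[0,0,1]]); return K,np.array(k["dist_coeffs"]),np.array(k["eye"]),R.from_euler('xyz',k["orientation"]).as_matrix()
def ray(c,p):
    K,d,e,M=cam(c); q=cv2.undistortPoints(np.array([[p]],float),K,d)[0,0]
    v=M@np.array([q[0],q[1],1]); return e,v/np.linalg.norm(v)
def atz(c,p,z):
    e,v=ray(c,p); return e+v*(z-e[2])/v[2]
def proj(c,X):
    K,d,e,M=cam(c); Y=(np.array(X,float).reshape(-1,3)-e)@M
    return cv2.projectPoints(Y,np.zeros(3),np.zeros(3),K,d)[0][:,0]
E
python3 - <<'E'
from h import *
np.set_printoptions(precision=1,suppress=True)
for n,z,t,s in [("stop_top",109,(213,231),(300,260)),("stop_box",0,(222,237),(298,286)),("red_clip",63,(336,218),(288,187)),("handle",129,(407,247),(323,132)),("lampfoot",0,(295,230),(297,230)),("grey1",0,(358,164),(246,181)),("grey2",0,(433,214),(294,143)),("flux",0,(219,187),(251,285)),("pbox",0,(215,294),(360,297)),("spool",0,(389,308),(366,174))]:
    print(n,atz("top",t,z),atz("side",s,z))
# colour blobs
for c in ["top","side"]:
    im=cv2.imread(f"pics/{c}0.png"); hsv=cv2.cvtColor(im,cv2.COLOR_BGR2HSV)
    for nm,lo,hi in [("green",(50,150,130),(70,255,255)),("yellow",(20,150,120),(28,255,255)),("red",(0,180,80),(6,255,255)),("orange",(8,180,100),(16,255,255))]:
        m=cv2.inRange(hsv,lo,hi); n,l,st,ce=cv2.connectedComponentsWithStats(m)
        print(c,nm,[(st[i].tolist(),ce[i].round(1).tolist()) for i in range(1,n) if st[i,4]>25])
a=cv2.imread("pics/top0.png")[150:330,130:470]; cv2.imwrite("pics/topz.png",cv2.resize(a,None,fx=2.3,fy=2.3,interpolation=cv2.INTER_CUBIC))
a=cv2.imread("pics/side0.png")[90:320,170:400]; cv2.imwrite("pics/sidez.png",cv2.resize(a,None,fx=2.6,fy=2.6,interpolation=cv2.INTER_CUBIC))
E
```

```text
stop_top [541.8 163.9 109. ] [545.  164.7 109. ]
stop_box [536.6 157.    0. ] [546.2 167.6   0. ]
red_clip [ 573.2 -119.1   63. ] [ 591.4 -103.1   63. ]
handle [ 499.4 -267.9  129. ] [ 504.9 -260.5  129. ]
lampfoot [551.8 -23.4   0. ] [559.2  -6.7   0. ]
grey1 [ 715.8 -183.7    0. ] [ 718.1 -174.3    0. ]
grey2 [ 587.3 -365.7    0. ] [ 589.3 -348.7    0. ]
flux [661.9 164.9   0. ] [662.  174.3   0. ]
pbox [397.5 173.8   0. ] [393.7 186.5   0. ]
spool [ 359.3 -248.5   -0. ] [ 368.3 -232.8    0. ]
top green [([287, 215, 14, 14, 152], [293.4, 221.6])]
top yellow [([420, 48, 14, 14, 159], [426.5, 54.5]), ([169, 53, 14, 13, 158], [175.8, 59.1]), ([3, 77, 15, 14, 149], [9.9, 83.4]), ([548, 137, 12, 27, 129], [554.4, 148.5]), ([288, 141, 9, 37, 319], [291.8, 159.4]), ([198, 214, 40, 38, 792], [218.2, 232.8])]
top red [([378, 41, 14, 13, 141], [384.9, 47.0]), ([128, 58, 14, 13, 145], [134.2, 64.0]), ([222, 110, 17, 17, 163], [230.2, 118.3]), ([154, 140, 16, 16, 160], [162.1, 147.7]), ([145, 206, 17, 16, 165], [153.5, 213.5]), ([325, 214, 9, 18, 33], [328.9, 224.7]), ([206, 223, 17, 16, 150],
[... 182 characters left out ...]
12, 10, 96], [298.7, 193.1])]
side yellow [([245, 55, 50, 23, 421], [271.7, 66.3]), ([161, 124, 12, 7, 58], [166.9, 126.9]), ([217, 215, 36, 11, 302], [234.4, 220.1]), ([279, 256, 40, 46, 971], [298.1, 282.7]), ([99, 300, 17, 13, 184], [107.3, 306.0])]
side red [([147, 146, 12, 7, 53], [152.4, 148.7]), ([279, 175, 21, 14, 108], [286.9, 182.9]), ([182, 235, 17, 16, 186], [189.9, 243.0]), ([292, 255, 17, 17, 198], [299.7, 263.3]), ([197, 295, 19, 19, 230], [206.2, 304.4]), ([268, 307, 18, 19, 245], [276.3, 316.4]), ([90, 342, 17, 14, 208], [98.2, 348.5]), ([343, 347, 20, 21, 274], [352.2, 357.4])]
side orange [([357, 152, 23, 28, 421], [367.6, 166.4]), ([240, 261, 18, 13, 93], [249.1, 267.4])]
```

View pics/topz.png

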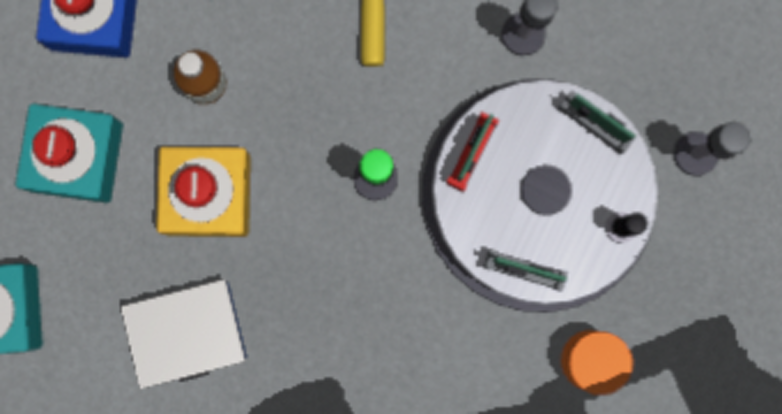

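View pics/sidez.png

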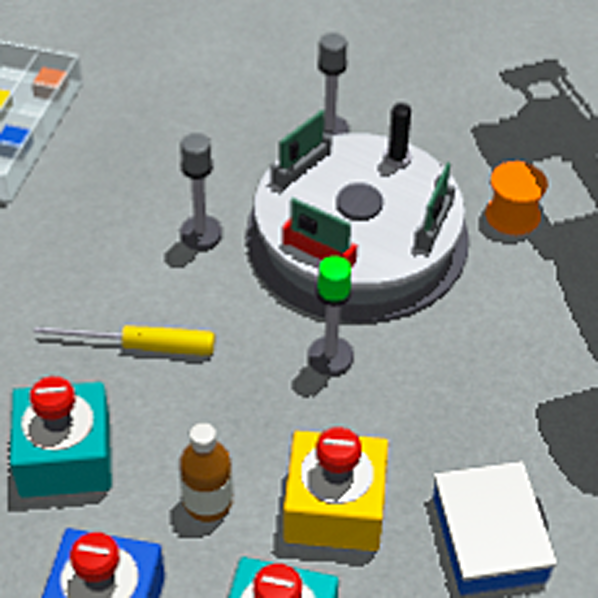

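Run:
```python
from h import *
np.set_printoptions(precision=1,suppress=True)
P={}
for n,z,t,s in [("stop_top",109,(214.8,231.3),(300,259.2)),("lens",142,(293.9,220.9),(298.8,191)),("hub",55,(367.4,232.2),(308.5,167.7)),("handle",129,(406,246.5),(324.2,130.8)),("g1",142,(365.2,153.5),(245,143.8)),("g2",142,(450,209.6),(297.7,105.4)),("clipface",72,(335,215.6),(0,0)),("spooltop",56,(389.7,306.8),(368.8,160.8)),("fluxtop",115,(212.6,177.9),(248.5,257))]:
    a,b=atz("top",t,z),atz("side",s,z); P[n]=(a+b)/2; print(n,a,b)
# triangulate
for n,t,s in [("stop_top",(214.8,231.3),(300,259.2)),("lens",(293.9,220.9),(298.8,191)),("handle",(406,246.5),(324.2,130.8)),("hub",(367.4,232.2),(308.5,167.7))]:
    e1,v1=ray("top",t);e2,v2=ray("side",s)
    A=np.stack([v1,-v2],1);k=np.linalg.lstsq(A,e2-e1,rcond=None)[0]; p,q=e1+k[0]*v1,e2+k[1]*v2; print(n,(p+q)/2,np.linalg.norm(p-q))
# centre from lamps (175 from axis)
from scipy.optimize import least_squares
L=np.array([P["lens"],P["g1"],P["g2"]])[:,:2]
f=lambda x: (L-(x[:2]+175*np.stack([np.cos(x[2]+np.radians([80,0,-80])),np.sin(x[2]+np.radians([80,0,-80]))],1))).ravel()
s=least_squares(f,[550,-190,0]); print("axis,x-dir",s.x[:2],np.degrees(s.x[2]),s.fun)
c=s.x[:2]
for n in ["hub","handle","lens"]:
    d=P[n][:2]-c; print(n,np.hypot(*d),np.degrees(np.arctan2(d[1],d[0])))
```

```text
stop_top [541.1 159.8 109. ] [545.1 162.5 109. ]
lens [559.  -18.8 142. ] [559.6 -19.4 142. ]
hub [ 539.5 -193.1   55. ] [ 539.2 -189.5   55. ]
handle [ 500.5 -265.7  129. ] [ 501.7 -265.9  129. ]
g1 [ 708.4 -180.2  142. ] [ 714.8 -179.2  142. ]
g2 [ 579.8 -363.1  142. ] [ 582.3 -356.3  142. ]
clipface [ 577.9 -116.    72. ] [ 1857.6 -1048.3    72. ]
spooltop [ 365.4 -239.3   56. ] [ 367.5 -231.5   56. ]
fluxtop [662.8 164.6 115. ] [663.6 170.4 115. ]
stop_top [543.3 160.2 105.3] 3.7120940302432173
lens [559.2 -18.8 142.5] 0.5833247371138172
handle [ 501.1 -265.8  129. ] 1.1818789094918125
hub [ 539.5 -193.7   50.8] 0.6362246298855221
axis,x-dir [ 538.9 -191.3] 3.7058340662783174 [ 1.2 -1.8 -1.9  0.3  0.7  1.5]
hub 0.48595760025440743 -2.9435759560718338
handle 83.59990937061424 -116.86547905842974
lens 173.3551450091372 83.2367276615212
```

The carousel axis is at about (539,-191) and the mushroom at (543,161). The disc needs about +20.5°. First I'll go above the mushroom with the fingers shut.

Emit:
arm_command(
  deltas="-1 0.0196 0.0453 0 0 0 4.29;-1 0.0196 0.0453 0 0 0 4.29;-1 0.0196 0.0453 0 0 0 4.29;-1 0.0196 0.0453 0 0 0 4.29;-1 0.0196 0.0453 0 0 0 4.29;-1 0.0196 0.0453 0 0 0 4.29;-1 0.0196 0.0453 0 0 0 4.29;-1 0.0196 0.0453 0 0 0 4.29;-1 0.0196 0.0453 0 0 0 4.29;-1 0.0196 0.0453 0 0 0 4.29;-1 0.0196 0.0453 0 0 0 4.29;-1 0.0196 0.0453 0 0 0 4.29;-1 0.0196 0.0453 0 0 0 4.29;-1 0.0196 0.0453 0 0 0 4.29;-1 0.0196 0.0453 0 0 0 4.29;-1 0 0 0 0 0 0",
  squeeze=20,
)

```text
time_s: 2.8
ee_pos: [544.3, 173.9, 215.6]
orientation: [-3.139, -0.015, 0.042]
ft_force: [-0.1, -0.6, 0.5]
gripper_width: 0.5
```

Emit:
arm_command(
  deltas="-1 -0.001 -0.0125 -0.025 0 0.8 0;-1 0 0 -0.035 0 0 0;-1 0 0 -0.025 0 0 0;-1 0 0 -0.008 0 0 0;-1 0 0 0 0 0 0",
)

```text
time_s: 3.3
ee_pos: [543.4, 161.1, 121.0]
orientation: [-3.139, -0.003, 0.044]
ft_force: [0.1, -0.3, 0.1]
gripper_width: 0.4
```

Run:
```python
from h import *
for c in ["top","side"]:
    im=capture(c)[:,:,::-1]
    p=proj(c,get_obs()["ee_pos"])[0].astype(int); print(c,p)
    x,y=p; a=im[max(0,y-60):y+60,max(0,x-80):x+80]; cv2.imwrite(f"pics/{c}1.png",cv2.resize(a,None,fx=4,fy=4,interpolation=cv2.INTER_CUBIC))
o=get_obs();print(o["ee_pos"],o["orientation"])
```

```text
top [213 229]
side [300 255]
[544.52248258 161.47153277 122.50254369] [-3.1385533  -0.006456    0.04389924]
```

View pics/side1.png

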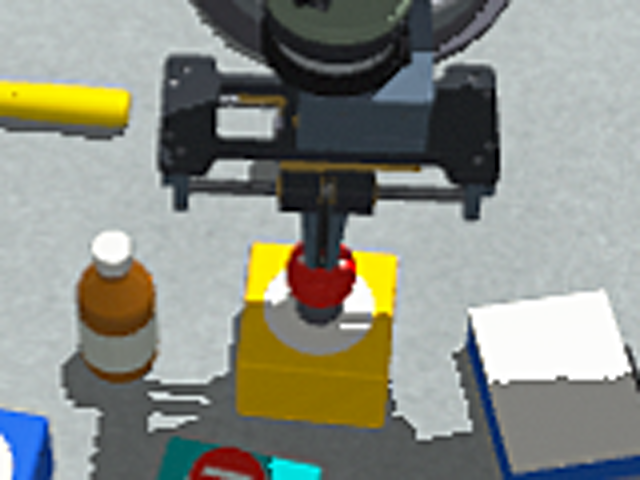

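View pics/top1.png

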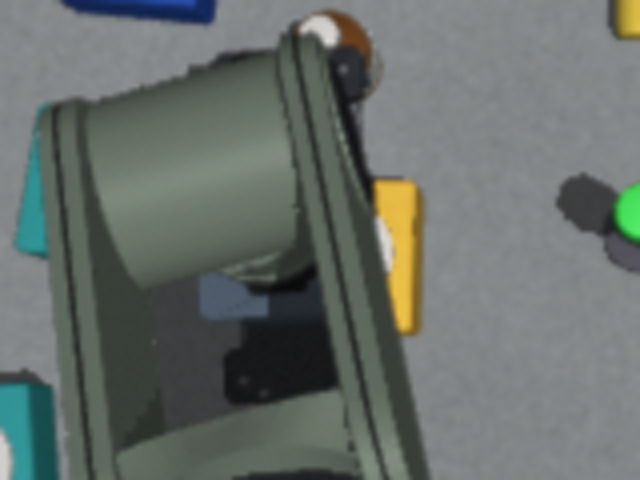

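The shut fingertips sit centred over the red cap: in the side crop the tip is at (322,245) and the cap at (322,272). Now I'll press.

Emit:
arm_command(
  deltas="-1 -0.001 0 -0.01 0 0 0;-1 0 0 -0.008 0 0 0;-1 0 0 -0.006 0 0 0;-1 0 0 -0.006 0 0 0;-1 0 0 -0.004 0 0 0",
)

```text
time_s: 3.9
ee_pos: [547.1, 162.2, 97.3]
orientation: [-3.136, -0.019, 0.044]
ft_force: [-10.4, -2.6, 38.9]
gripper_width: 0.8
```

Emit:
arm_command(
  deltas="-1 -0.002 0 -0.001 0 0 0;-1 0 0 0 0 0 0;-1 0 0 0.03 0 0 0;-1 0 -0.03 0.05 0 0 0;-1 0 -0.05 0.03 0 0 -2;-1 -0.005 -0.05 0 0 0 -3;-1 -0.005 -0.05 0 0 0 -3;-1 0 0 0 0 0 0",
)

```text
time_s: 4.7
ee_pos: [537.2, -13.4, 204.0]
orientation: [-3.138, -0.03, -0.096]
ft_force: [0.7, 1.0, 0.3]
gripper_width: 0.6
```

Run:
```python
from h import *
for c in ["top","side"]:
    im=capture(c)[:,:,::-1].copy(); cv2.imwrite(f"pics/{c}2full.png",im)
    hsv=cv2.cvtColor(im,cv2.COLOR_BGR2HSV); m=cv2.inRange(hsv,(0,180,80),(6,255,255))
    n,l,st,ce=cv2.connectedComponentsWithStats(m); print(c,[(st[i].tolist(),ce[i].round(1).tolist()) for i in range(1,n) if st[i,4]>25])
    for z in (109,100): print(z,proj(c,[543,161,z])[0])
a=cv2.imread("pics/side2full.png")[220:330,230:350]; b=cv2.imread("pics/side0.png")[220:330,230:350]
cv2.imwrite("pics/side2.png",cv2.resize(np.hstack([b,a]),None,fx=3.3,fy=3.3,interpolation=cv2.INTER_CUBIC))
o=get_obs();print(o["ee_pos"],o["orientation"],o["ft_force"])
```

```text
top [([378, 41, 14, 13, 141], [384.9, 47.0]), ([128, 58, 13, 13, 144], [134.1, 63.9]), ([223, 110, 16, 17, 161], [230.3, 118.3]), ([154, 140, 16, 16, 160], [162.1, 147.7]), ([145, 206, 17, 16, 165], [153.5, 213.5]), ([207, 224, 16, 16, 150], [214.9, 231.3]), ([108, 277, 18, 17, 181], [117.0, 284.7])]
109 [214.27602301 230.47803261]
100 [214.82299323 230.83151252]
side [([147, 146, 12, 7, 53], [152.4, 148.7]), ([279, 175, 20, 14, 103], [286.7, 182.8]), ([182, 235, 17, 16, 186], [189.9, 243.0]), ([294, 257, 12, 5, 38], [300.2, 258.7]), ([292, 263, 16, 11, 145], [299.4, 267.6]), ([197, 295, 19, 19, 227], [206.2, 304.4]), ([268, 307, 18, 19, 246], [276.4, 316.5]), ([90, 342, 17, 14, 208], [98.2, 348.5]), ([343, 347, 20, 21, 275], [352.1, 357.5])]
109 [300.95612829 258.74243727]
100 [300.82255742 260.94813303]
[537.39020916  -9.35270115 203.58311576] [-3.13481918 -0.02838444 -0.09180464] [-0.69342144  0.29751638 -1.65399221]
```

View pics/side2.png

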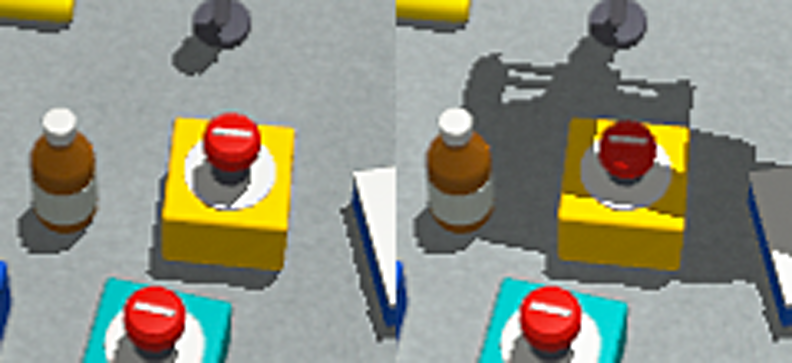

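The cap moved down about 7 px in the enlarged side view (2.1 px native, against 2.2 expected for 9 mm), so the stop is latched. Next I'll go over the handle.

Emit:
arm_command(
  deltas="0.3 -0.006 -0.043 0 0 1.0 -3.6;0.3 -0.006 -0.043 0 0 0.6 -3.6;0.3 -0.006 -0.043 0 0 0 -3.6;0.3 -0.006 -0.043 0 0 0 -3.6;0.3 -0.006 -0.043 0 0 0 -3.6;0.3 -0.006 -0.043 0 0 0 -3.6;0.3 0 0 0 0 0 0;0.3 0 0 0 0 0 0",
)

```text
time_s: 5.6
ee_pos: [505.7, -263.3, 199.0]
orientation: [-3.133, 0.002, -0.462]
ft_force: [0.5, 0.0, 0.7]
gripper_width: 58.8
```

Emit:
arm_command(
  deltas="0.3 -0.005 -0.0035 -0.03 -0.4 0 -0.5;0.3 0 0 -0.02 0 0 0;0.3 0 0 0 0 0 0",
)

```text
time_s: 5.9
ee_pos: [503.4, -261.5, 147.5]
orientation: [-3.138, -0.003, -0.463]
ft_force: [-0.0, 0.5, 1.3]
gripper_width: 59.7
```

Run:
```python
from h import *
for c in ["top","side"]:
    im=capture(c)[:,:,::-1].copy()
    p=proj(c,get_obs()["ee_pos"])[0].astype(int); print(c,p,proj(c,[500.6,-266.5,129]))
    x,y=p; a=im[max(0,y-60):y+60,max(0,x-80):x+80]; cv2.imwrite(f"pics/{c}3.png",cv2.resize(a,None,fx=4,fy=4,interpolation=cv2.INTER_CUBIC))
o=get_obs();print(o["ee_pos"],o["orientation"])
```

```text
top [406 244] [[406.3490515  246.45222276]]
side [323 125] [[324.5853844  130.69230199]]
[ 504.70696438 -262.58727534  149.96350402] [-3.13810777 -0.00705743 -0.46356776]
```

View pics/side3.png

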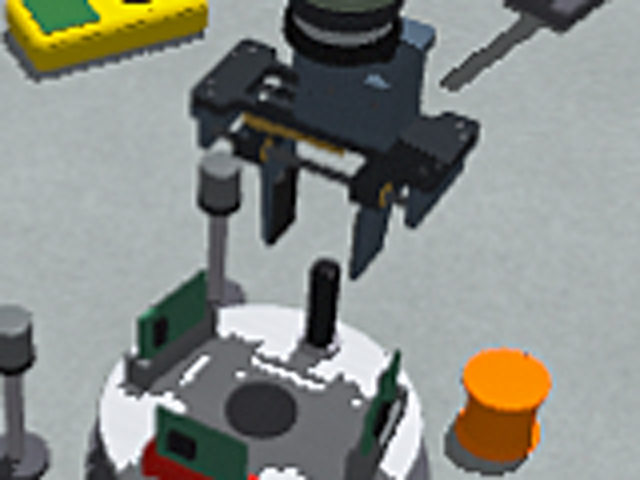

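View pics/top3.png

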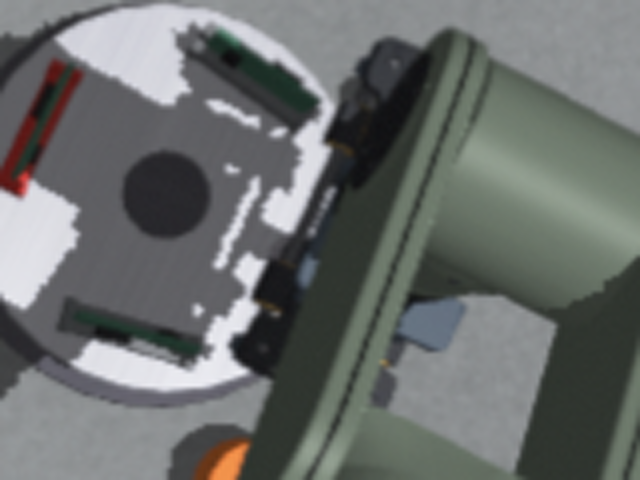

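Both fingers straddle the black handle; in the side crop the post top is at (325,265), between tips at (275,240) and (360,275). I'll correct by a few mm, descend and grip.

Emit:
arm_command(
  deltas="0.3 -0.004 -0.004 -0.01 0 0 0;0.3 -0.001 -0.001 -0.02 0 0 0;0.3 0 0 -0.025 0 0 0;0.3 0 0 -0.002 0 0 0;0 0 0 0 0 0 0",
  squeeze=15,
)

```text
time_s: 6.5
ee_pos: [503.2, -267.6, 96.0]
orientation: [-3.139, -0.018, -0.459]
ft_force: [-0.0, 1.0, -0.2]
gripper_width: 54.1
```

Emit:
arm_command(
  deltas="-0.2 0 0 0 0 0 0;-0.4 0 0 0 0 0 0",
)

```text
time_s: 6.7
ee_pos: [504.3, -268.2, 98.0]
orientation: [-3.139, -0.021, -0.458]
ft_force: [0.1, 0.3, 0.4]
gripper_width: 38.1
```

Emit:
arm_command(
  deltas="-0.6 -0.003 0.001 -0.005 0 1 0;-0.8 0 0 0 0 0 0;-0.8 0 0 0 0 0 0;-0.8 0 0 0 0 0 0",
)

```text
time_s: 7.1
ee_pos: [501.3, -267.4, 94.2]
orientation: [3.135, -0.006, -0.458]
ft_force: [-0.3, 0.3, -0.3]
gripper_width: 21.9
```

Emit:
arm_command(
  deltas="-0.8 0.0034 -0.0015 0 0 0 2.5;-0.8 0.0034 -0.0015 0 0 0 2.5;-0.8 0.0035 -0.0012 0 0 0 2.5;-0.8 0.0035 -0.0012 0 0 0 2.5;-0.8 0 0 0 0 0 0",
)

```text
time_s: 7.6
ee_pos: [515.0, -272.6, 94.2]
orientation: [3.136, -0.005, -0.279]
ft_force: [-0.4, 0.2, -0.1]
gripper_width: 21.6
```

Emit:
arm_command(
  deltas="-0.8 0.0036 -0.001 0 0 0 2.5;-0.8 0.0036 -0.001 0 0 0 2.5;-0.8 0.0037 -0.0006 0 0 0 2.5;-0.8 0.0037 -0.0005 0 0 0 2.5;-0.8 0 0 0 0 0 0;-0.8 0 0 0 0 0 0",
)

```text
time_s: 8.2
ee_pos: [529.0, -275.2, 94.2]
orientation: [3.137, -0.004, -0.105]
ft_force: [0.7, 0.1, -0.5]
gripper_width: 21.8
```

Emit:
arm_command(
  deltas="-0.4 0 0 0 0 0 0;0 0 0 0 0 0 0;0.2 0 0 0 0 0 0;0.2 0 0 0 0 0 0;0.2 0 0 0 0 0 0",
)

```text
time_s: 8.7
ee_pos: [528.6, -275.4, 94.8]
orientation: [3.136, -0.005, -0.109]
ft_force: [0.0, -0.7, -0.3]
gripper_width: 53.9
```

Run:
```python
from h import *
for c in ["top","side"]:
    im=capture(c)[:,:,::-1].copy()
    cv2.imwrite(f"pics/{c}4full.png",im)
    p=np.array([365,230] if c=="top" else [305,170])
    x,y=p; a=im[y-75:y+75,x-100:x+100]; cv2.imwrite(f"pics/{c}4.png",cv2.resize(a,None,fx=4,fy=4,interpolation=cv2.INTER_CUBIC))
o=get_obs();print(o["ee_pos"],o["orientation"],o["ft_force"])
```

```text
[ 528.60450149 -275.35607973   94.78970049] [ 3.13639667 -0.00486077 -0.10857893] [-0.20447177  0.92264144 -0.5509839 ]
```

View pics/side4.png

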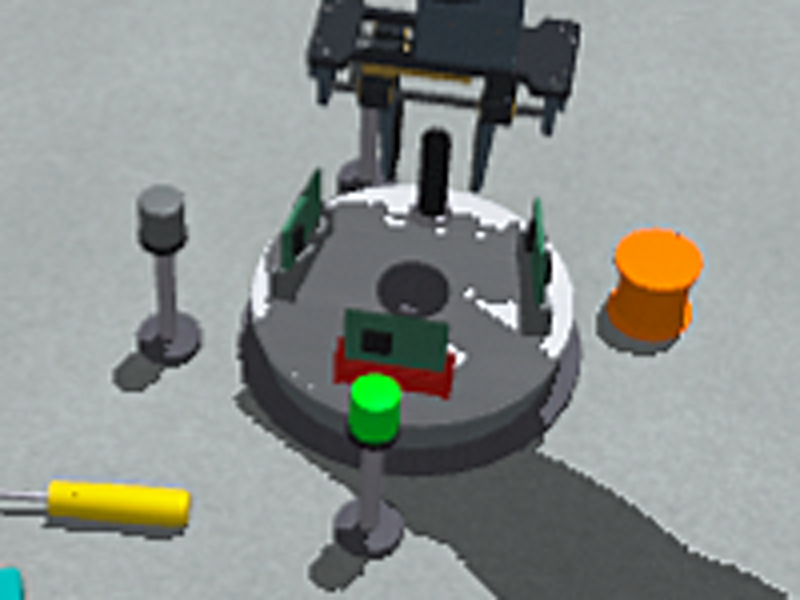

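View pics/top4.png

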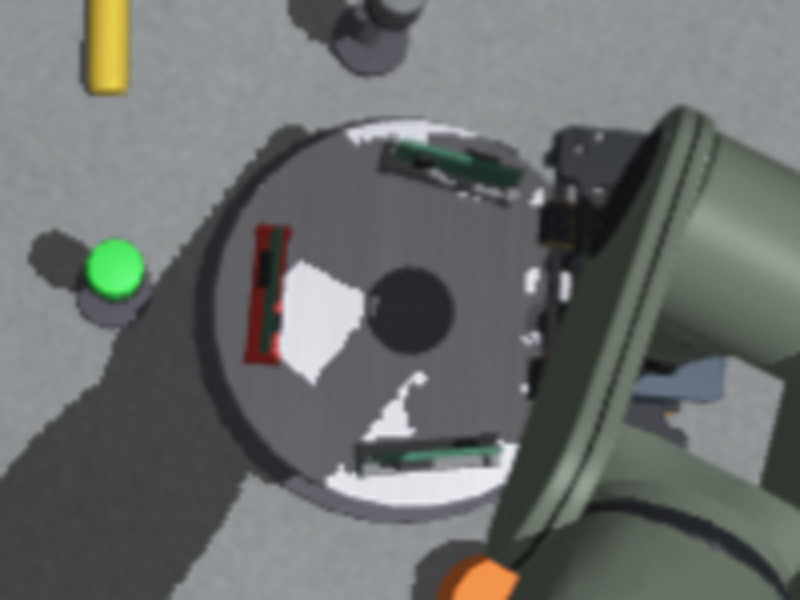

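Run:
```python
from h import *
np.set_printoptions(precision=1,suppress=True)
c=np.array([539,-191.3])
a=lambda d:np.degrees(np.arctan2(d[1],d[0]))
h=atz("side",(205+433.5/4,95+135/4),129)[:2]; print("handle",h,a(h-c)+180, np.hypot(*(h-c)))
n=lambda u,v:(265+u/4,155+v/4)
p,q=atz("top",n(257,227),72)[:2],atz("top",n(247,362),72)[:2]; print("clip outer edge",p,q,a(p-q)+90, "mid",a((p+q)/2-c),np.linalg.norm(p-q))
p,q=atz("top",n(291,227),72)[:2],atz("top",n(279,362),72)[:2]; print("inner",a(p-q)+90)
L=np.array([559.3,-19.1]);print("lamp",a(L-c))
hub=atz("top",n(410,310),55)[:2];hs=atz("side",(205+413/4,95+289/4),55)[:2];print(hub,hs)
im=cv2.imread("pics/top4full.png");im2=cv2.imread("pics/side4full.png")
for cam_,I in(("top",im),("side",im2)):
    for ang in (80,83.5,87):
        t=np.radians(ang);o=np.array([np.cos(t),np.sin(t)]);w=np.array([-o[1],o[0]])
        C=[np.r_[c+o*(85+i)+w*j,72] for i in(-9,9) for j in(-40,40)]+[np.r_[c-o*85,129]]
        print(cam_,ang,[(4*(x-(np.array([265,155]) if cam_=="top" else np.array([205,95])))).round().tolist() for x in proj(cam_,C)])
```

```text
handle [ 532.5 -272. ] 85.36962163642319 80.94598759488865
clip outer edge [ 587.1 -102.8] [508.3 -95.2] 84.51857519183065 mid 84.62247718327896 79.15314505993581
inner 83.57077641675289
lamp 83.2766500369481
[ 538.8 -193.3] [ 540.  -191.2]
top 80 [[292.0, 219.0], [271.0, 354.0], [262.0, 214.0], [241.0, 349.0], [579.0, 323.0]]
top 83.5 [[287.0, 226.0], [275.0, 362.0], [256.0, 223.0], [244.0, 359.0], [580.0, 314.0]]
top 87 [[282.0, 234.0], [278.0, 371.0], [251.0, 233.0], [247.0, 369.0], [580.0, 304.0]]
side 80 [[334.0, 337.0], [449.0, 359.0], [328.0, 356.0], [443.0, 378.0], [445.0, 133.0]]
side 83.5 [[340.0, 341.0], [456.0, 358.0], [335.0, 360.0], [452.0, 377.0], [438.0, 132.0]]
side 87 [[346.0, 344.0], [463.0, 356.0], [343.0, 364.0], [461.0, 376.0], [431.0, 131.0]]
```

Against the projected clip corners and handle, the disc reads 83.5–85.4°, with the lamp at 83.3°. That is inside the 4° draw-in range. I'll retreat straight up and move to the mushroom, then check again with a clear view.

Emit:
arm_command(
  deltas="0.2 0 0 0.03 0 0 0;0.2 0 0 0.045 0 0 0;0.2 0 0 0.03 0 0 0;0.5 0.0014 0.0436 0 0 0 4.6;0.7 0.0014 0.0436 0 0 0 4.6;0.7 0.0014 0.0436 0 0 0 4.6;0.7 0.0014 0.0436 0 0 0 4.6;0.7 0.0014 0.0436 0 0 0 4.6;0.7 0.0014 0.0436 0 0 0 4.6;0.7 0.0014 0.0436 0 0 0 4.6;0.7 0.0014 0.0436 0 0 0 4.6;0.7 0.0014 0.0436 0 0 0 4.6;0.7 0 0.0436 0 0 0 4.6;0.7 0 0 0 0 0 0;0.7 0 0 0 0 0 0",
)

```text
time_s: 10.3
ee_pos: [539.0, 176.8, 204.5]
orientation: [3.134, -0.011, 0.723]
ft_force: [-0.4, 0.1, 0.6]
gripper_width: 77.1
```

Run:
```python
from h import *
for c in ["top","side"]:
    im=capture(c)[:,:,::-1].copy()
    cv2.imwrite(f"pics/{c}5full.png",im)
a=cv2.imread("pics/top5full.png")[155:305,265:465]; cv2.imwrite("pics/top5.png",cv2.resize(a,None,fx=4,fy=4,interpolation=cv2.INTER_CUBIC))
a=cv2.imread("pics/side5full.png")[170:320,205:405]; cv2.imwrite("pics/side5.png",cv2.resize(a,None,fx=4,fy=4,interpolation=cv2.INTER_CUBIC))
o=get_obs();print(o["time_s"],o["ee_pos"],o["orientation"],o["ft_force"],o["joint_positions"])
```

```text
10.4 [539.13222613 175.71258024 204.61193211] [ 3.13382454 -0.01075972  0.72100066] [-0.21791478  0.29004232  0.81293852] [ 0.29634557  0.30636401  1.60827661 -0.00282308  1.21394888 -0.42364433]
```

View pics/top5.png

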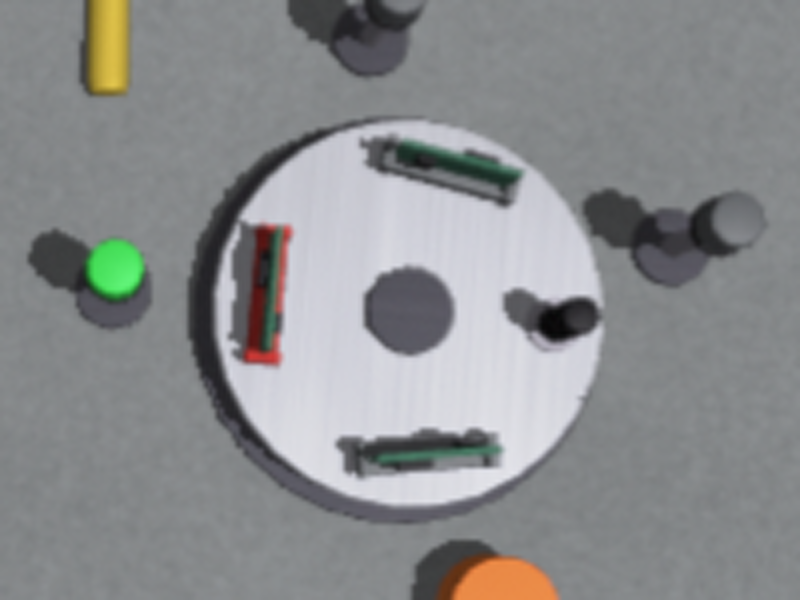

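View pics/side5.png

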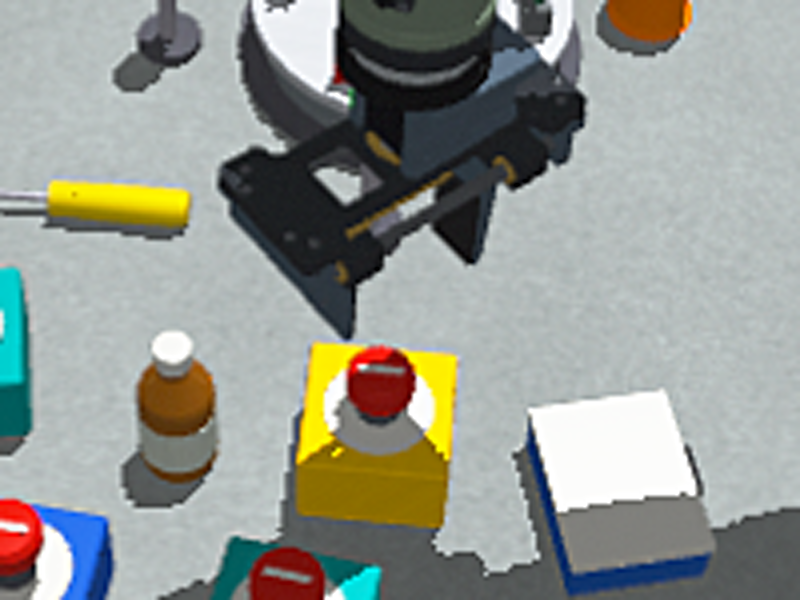

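With the view clear, the handle top at (580,315) in the crop matches the 83.5° prediction of (580,314), so the disc is in the notch. The mushroom is still down. Now I'll descend around the cap.

Emit:
arm_command(
  deltas="0.7 0.004 -0.0145 -0.035 0 0 0;0.7 0 0 -0.035 0 0 0;0.7 0 0 -0.025 0 0 0;0.7 0 0 -0.015 0 0 0;0.7 0 0 -0.01 0 0 0;0.7 0 0 0 0 0 0",
)

```text
time_s: 11.0
ee_pos: [544.8, 151.8, 82.8]
orientation: [3.13, -0.014, 0.707]
ft_force: [0.7, -0.3, 2.2]
gripper_width: 77.4
```

Emit:
arm_command(
  deltas="0.7 -0.002 0.009 -0.006 0.4 0.6 0;0.7 0 0 -0.002 0 0 0;0.7 0 0 0 0 0 0",
)

```text
time_s: 11.3
ee_pos: [544.5, 160.9, 76.4]
orientation: [3.142, -0.015, 0.705]
ft_force: [0.5, -0.0, 0.1]
gripper_width: 77.4
```

Emit:
arm_command(
  deltas="0.3 -0.001 0 -0.002 0 0 0;0.1 0 0 0 0 0 0;-0.05 0 0 0 0 0 0;-0.2 0 0 0 0 0 0;-0.2 0 0 0 0 0 0;-0.2 0 0 0 0 0 0",
  squeeze=20,
)

```text
time_s: 11.9
ee_pos: [544.4, 161.7, 76.0]
orientation: [3.14, -0.018, 0.706]
ft_force: [-0.1, 0.1, -0.9]
gripper_width: 40.9
```

Run:
```python
from h import *
im=capture("side")[:,:,::-1].copy()
a=im[190:320,220:380]; cv2.imwrite("pics/side6.png",cv2.resize(a,None,fx=4,fy=4,interpolation=cv2.INTER_CUBIC))
o=get_obs();print(o["time_s"],o["ee_pos"],o["orientation"],o["ft_force"],o["gripper_width"])
```

```text
11.95 [544.39840527 161.69050359  76.00233817] [ 3.13996063 -0.01788382  0.70590666] [-0.77660624  1.33676873 -0.53890153] 41.223334871711565
```

View pics/side6.png

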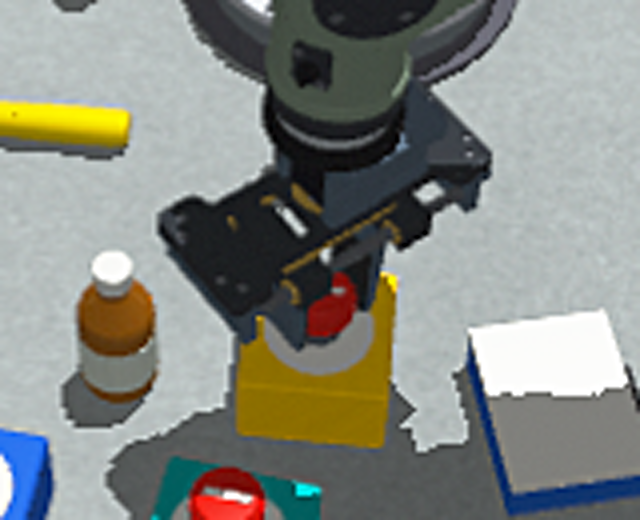

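The fingers hold the cap (opening 41 mm), with the cap visible between the pads at (330,305). Now I'll twist clockwise.

Emit:
arm_command(
  deltas="-0.2 0 0 0 0 0 -8;-0.2 0 0 0 0 0 -8;-0.2 0 0 0 0 0 -8;-0.2 0 0 0 0 0 -8;-0.2 0 0 0 0 0 -8;-0.2 0 0 0 0 0 -6;-0.2 0 0 0 0 0 0",
)

```text
time_s: 12.65
ee_pos: [543.1, 161.1, 78.1]
orientation: [3.139, -0.015, -0.128]
ft_force: [-1.7, -0.0, 4.0]
gripper_width: 41.4
```

The tool turned 0.83 rad, and a 4 N upward push shows the spring is freed. I'll let it rise with the grip, then open.

Emit:
arm_command(
  deltas="-0.2 0 0 0.004 0 0 0;-0.2 0 0 0.004 0 0 0;-0.2 0 0 0.001 0 0 0;0 0 0 0 0 0 0;0.3 0 0 0 0 0 0;0.6 0 0 0 0 0 0;0.6 0 0 0 0 0 0;0.6 0 0 0 0 0 0",
)

```text
time_s: 13.45
ee_pos: [542.9, 160.9, 86.7]
orientation: [3.139, -0.014, -0.122]
ft_force: [-0.5, 0.0, 0.5]
gripper_width: 72.2
```

Emit:
arm_command(
  deltas="0.6 0 0 0.03 0 0 0;0.6 0 0 0.045 0 0 0;0.6 0 0 0.05 0 0 0;0.6 -0.05 0.02 0.03 0 0 0;0.6 -0.05 0.02 0 0 0 0;0.6 -0.05 0.02 0 0 0 0;0.6 0 0 0 0 0 0;0.6 0 0 0 0 0 0",
)

```text
time_s: 14.25
ee_pos: [400.5, 217.0, 242.4]
orientation: [-3.14, -0.016, -0.123]
ft_force: [-0.7, -0.3, -0.1]
gripper_width: 72.8
```

Run:
```python
from h import *
for c in ["top","side"]:
    im=capture(c)[:,:,::-1].copy(); cv2.imwrite(f"pics/{c}7full.png",im)
    hsv=cv2.cvtColor(im,cv2.COLOR_BGR2HSV); m=cv2.inRange(hsv,(0,180,80),(6,255,255))
    n,l,st,ce=cv2.connectedComponentsWithStats(m); print(c,[(st[i].tolist(),ce[i].round(1).tolist()) for i in range(1,n) if st[i,4]>25])
b=cv2.imread("pics/side0.png")[120:330,200:380];d=cv2.imread("pics/side7full.png")[120:330,200:380]
cv2.imwrite("pics/side7.png",cv2.resize(np.hstack([b,d]),None,fx=2.2,fy=2.2,interpolation=cv2.INTER_CUBIC))
a=cv2.imread("pics/top7full.png")[140:320,120:470]; cv2.imwrite("pics/top7.png",cv2.resize(a,None,fx=2.2,fy=2.2,interpolation=cv2.INTER_CUBIC))
a5=cv2.imread("pics/top5full.png")[180:280,315:425].astype(int);a7=cv2.imread("pics/top7full.png")[180:280,315:425].astype(int)
print("disc diff",(abs(a5-a7).max(2)>40).sum())
o=get_obs();print(o["time_s"],o["ee_pos"],o["ft_force"],o["dq"])
```

```text
top [([378, 41, 14, 13, 141], [384.9, 47.0]), ([128, 58, 13, 13, 144], [134.1, 63.9]), ([222, 110, 17, 17, 161], [230.3, 118.4]), ([154, 140, 16, 16, 161], [162.1, 147.8]), ([145, 206, 17, 16, 165], [153.5, 213.5]), ([206, 223, 17, 16, 151], [214.5, 230.8]), ([327, 228, 6, 17, 32], [328.6, 237.4]), ([108, 278, 10, 7, 28], [111.5, 280.7])]
side [([147, 146, 12, 7, 53], [152.4, 148.7]), ([289, 180, 30, 15, 124], [305.0, 188.2]), ([182, 235, 17, 16, 187], [190.0, 243.0]), ([292, 255, 17, 17, 195], [299.8, 263.4]), ([197, 295, 19, 19, 228], [206.1, 304.3]), ([268, 307, 18, 19, 243], [276.3, 316.4]), ([90, 342, 17, 14, 208], [98.2, 348.5]), ([343, 347, 20, 21, 281], [352.3, 357.4])]
disc diff 0
14.35 [401.22086381 216.56766865 241.95266391] [0.36804803 0.21591418 0.55509852] [-0.01632877  0.02323219 -0.01042528 -0.00518272 -0.0077288   0.00035596]
```

View pics/side7.png

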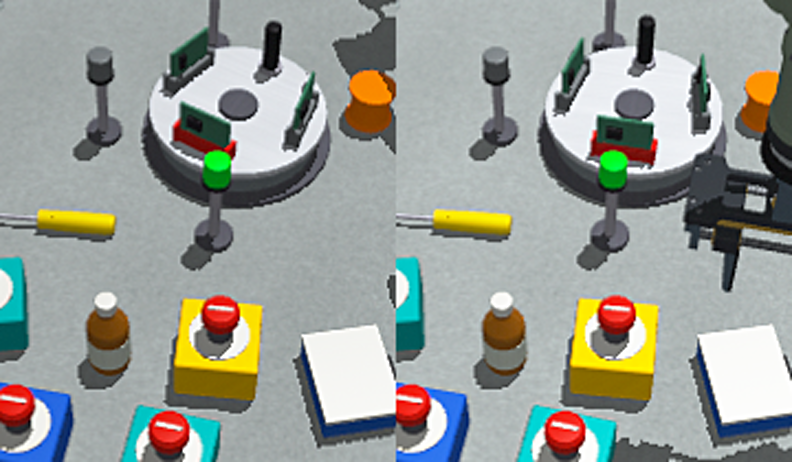

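View pics/top7.png

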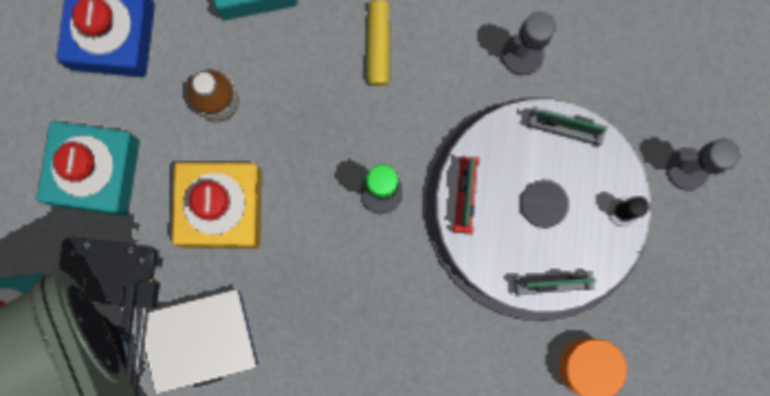

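The cap blob is back exactly where it started (side bbox [292,255,17,17]). The disc is unchanged, the loose things are in place and the arm is clear, so I'm handing in.

```bash
python3 -c "
from plant import *
print(r.sign_off())"
```

```text
the job is handed in; nothing more can be done
None
```

I latched the mushroom stop, turned the carousel until the red clip faced the green lamp, then twisted the mushroom clockwise so it sprang up. I handed the job in at about 14.4 s; no verdict was reported.

- **Latching:** I pressed the red mushroom on the yellow box with shut fingers, reaching about 39 N. The cap then sat about 2 px lower in the side view, which matches 9 mm.
- **Turning:** I gripped the handle, turned the disc about 20° anticlockwise and let go. From the pictures the disc read 83.5–85.4°, against about 83.3° for the lamp. The later clear view matched the 83.5° prediction. The upper readings are up to 2° off the lamp (limit about 3°). The click itself I could only infer from these readings, not measure.
- **Freeing:** I gripped the cap, twisted it 0.83 rad clockwise and felt about 4 N of upward push. I rose with it, let go and backed the arm clear.

**Last checks:** the cap is in the same place in the side picture as at the start, so the mushroom is up. The disc did not move between the pictures before and after the twist. The spool, flux bottle, parts box and screwdriver look unmoved, and the tool force is near zero. No check failed; the 2° spread in the disc angle was the only disagreement.

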